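# Push the label plate out over the end of the display ledge

### The arm

A 6-joint arm with a two-finger parallel gripper is mounted at the origin on a cart in front of the work surface, level with it; the furniture and walls round the work are solid. World frame = base frame: x ahead of the robot, y to its left, z up, the work surface at z = 0. Lengths are in m, angles in rad, forces in N, time in s.
With the tool pointing down it reaches from about 0.425 to 0.95 m from the base axis. Payload 3.5 kg.
Tool frame: the origin (TCP) lies at the very end of the fingers, on their centre line; the grasp point (between the pads) lies ctrl.pinch_z behind it (ctrl.pinch_z is the distance from the TCP to the grasp point, in m); z points along the fingers, y is the line along which they close (so a half turn about z gives the same grasp; the last joint's range is limited). The gripper opens to 85 mm and grips with 20 to 120 N. Pads are 22 mm wide; open, the fingers measure 114 mm over their backs; the gripper's body (76 mm by 85 mm) begins 54 mm behind the grasp point. The pads swing forward as they close: fully open they stand 13 mm farther back than shut.
Start: joints at [1.181, 0.286, 1.577, -0, 1.279, -0.15], TCP at [0.16, 0.656, 0.231] pointing down, gripper open.
Joint ranges: [-2.77, 2.77], [-0.9, 2.22], [0.21, 2.48], [-1.53, 4.67], [0.24, 2.81], [-2.84, 2.84]. Speed limits (rad/s): [2.79, 2.79, 3.14, 3.14, 3.14, 3.14].

### API

Orientations are given as a unit quaternion [x, y, z, w].
In Python, from plant import ctrl gives the robot as it stands.
- The arm moves only by the shell command python3 -m inch 'ROWS' [FORCE]. ROWS is a JSON object whose key "steps" holds a list of rows, 1 to 10 of them, each of 7 numbers: dx, dy, dz in shares of 1 m (1.0 is 1 m), then a rotation vector rx, ry, rz in normalised numbers (1 is 2 pi rad), then the opening from 0.0 (shut) to 1.0 (fully open); each row is the pose to reach, as a shift and turn from the pose commanded when the command began, along the tool's axes at that moment; what a row does not reach only later rows make up. A row lasts 1/8 s, in which the tool goes at most 0.0625 m and 0.188 rad, less where a joint would pass 70% of its speed; a pose out of reach is approached as far as the arm can. The fingers move at their own pace and stop on an object; FORCE is the grip in N (left out, the last holds). Time passes only in rows, so rows that do not move let the fingers close. It prints the time, the measured TCP pose, the force, the opening and the grip force at its end. A shift or turn number past 1, either way, is cut back to 1. Input that does not fit is refused with a message, and nothing moves.
- ctrl.get_state(): the state, without advancing time (a new reading comes with each control period).
- ctrl.read_camera(name): name is "scene" or "top" or "wrist"; returns a dict with "pixels" (480x640x3 uint8, red, green, blue), "camera_matrix" (3x3 intrinsics, pixels), "dist_coeffs" ([k1, k2, p1, p2, k3] as OpenCV has them; the pictures are not rectified), "xyz" and "orientation" of the camera in the world. Camera axes: x right, y down, z forward; pixel columns grow to the right and rows downward; lengths in m; the calibration is good to about 2 mm. A picture is of the moment at which its call begins. There is no depth.
- ctrl.sign_off(): hands the job in; it is judged then, once.
Trained networks look in the newest picture that a camera, given by its name, has taken for a name from the list of things; names that differ only in an ending like _2 or _b are one class to them, and where a whole thing is asked for, a point or a joint stands for the part that bears it (a point fixed in the world has none). Each returns a list of dicts, best first, with "conf" (0 to 1); they miss things now and then, are a little off and sometimes report something else, mostly with a low value. They report only what shows in the picture. A call takes as long as a camera call. They do not tell look-alikes from the thing itself.
- ctrl.recognise(camera, thing): "position" ([x, y, z] in m, in world coordinates, good to about 4 mm: the middle of the surface that is visible of it).
- ctrl.masks_of(camera, thing): "region" (480x640 bool, what is visible of it).
- ctrl.mark_of(camera, thing): "position" ([x, y, z] in m, in world coordinates, good to about 4 mm: a listed point, or the origin of a listed thing).
The state is a dict: "time": time; "qpos": joint angles; "dq": joint speeds; "joint_efforts": joint torques, N m; "eef_pos": TCP position; "tcp_rot": TCP orientation; "contact_force": force on the tool from outside, world axes, zero at the start; "wrist_torque": the same for the moment, N m; "opening": opening from 0.0 (shut) to 1.0 (fully open); "finger_force": force on a finger pad.
Only numpy, scipy, OpenCV 4.12 (cv2) and the standard library are available. Lean on these libraries where they do the work, as an engineer would, in place of code of your own. Each camera call takes 0.05 s, during which the arm holds its last target. There are 200 camera calls.

### The job

The blank label plate lies flat on the wooden display ledge, where nobody can get a finger under it. With the fingertips, push it along the ledge until about 4 cm of it sticks out over the end beside which the ribbon reel lies, so that it can be picked up there and tied; it should still lie flat on the ledge and roughly square with it. Do not lift or tip the plate, and leave everything else where it is.

Things in the scene. Friction and masses are not known exactly. Their poses are not given: they have to be found in the camera images.
- ledge: fixed low wooden ledge, 260 mm long (y), 126 mm deep (x), flat top 40 mm above the table; an upstand 12 mm thick along its back (+x) edge rises 24 mm above the top; the flat part runs from local x = -63 to +51 mm. Front and both short ends are open and flush. Origin at table height under its middle; +y to its left end as the robot sees it, +x away from the robot
- ledge_left_end (a point): middle of the ledge's left (+y) end edge, at the height of its top; axes as the ledge's
- ledge_right_end (a point): middle of the ledge's right (-y) end edge, at the height of its top; axes as the ledge's
- label_plate: loose blank aluminium plate, 90 (x) by 130 (y) by 8 mm thick, about 0.2 kg, flat on the ledge, long side roughly along it. Origin at the centre of its underside; +y towards the ledge's left end. Too wide to grip across; slides with ordinary dry friction, straight if pushed on the middle of a short edge, and stops when the push stops. Tips off if more than half overhangs
- plate_left_edge (a point): middle of the plate's left (+y) short edge, at half its thickness
- plate_right_edge (a point): middle of the plate's right (-y) short edge, at half its thickness
- ribbon_reel: reel of ribbon lying flat on the table right beyond one end of the ledge, not one of those in the far background (left or right, it varies): two grey-brown disc flanges 60 mm across with ribbon between, 16 mm high, a short tail of ribbon sticking out. Origin at the centre of its underside
- tape_roll: roll of clear tape, a plain broad ring 73 mm across and 18 mm high, lying flat on the table beyond the other end of the ledge. Origin at the centre of its underside
- mint_tin: closed flat tin, 62 x 94 x 24 mm (x, y, z), on the table just in front of the ledge. Origin at the centre of its underside
- pen: ball pen 146 mm long and 10 mm thick, lying on the table at the left. Origin at the middle of its underside, its length along its y
- lollipop: wrapped lollipop 104 mm long, ball 29 mm across, lying on the table at the back left. Origin at the middle of its underside, its ball towards its +y
- sweet_jar: closed round jar of sweets, 70 mm across and 90 mm high, on the table behind the ledge to the right. Origin at the centre of its underside
Things that resemble listed ones, but are neither listed nor needed, are in the scene too. What is shaped like the ribbon_reel but purple is not meant.

How it is judged:
At the end, for the whole second after the job is handed in: 25 to 55 mm of the plate overhangs the ledge end on the ribbon reel's side (measured at the middle of the plate's leading edge), the plate rests flat on the ledge top (within 4 mm in height and 0.06 rad of tilt), its long side within 0.2 rad of the ledge's, at rest and released (((y of ribbon_reel in the frame of ledge above 0.1 m and y of plate_left_edge in the frame of ledge_left_end between 0.025 and 0.055 m) or (y of ribbon_reel in the frame of ledge below -0.1 m and y of plate_right_edge in the frame of ledge_right_end between -0.055 and -0.025 m)) and z of label_plate in the frame of ledge between 0.036 and 0.044 m and angle between label_plate's own z axis and vertical below 0.06 rad and angle between the y axis of label_plate and the y axis of ledge, either way round below 0.2 rad and linear speed of label_plate below 0.01 m/s and angular speed of label_plate below 0.1 rad/s); the robot touches nothing.
It fails at once if the plate is lifted more than 8 mm off the ledge (z of label_plate in the frame of ledge above 0.048 m).
It fails at once if the plate is tipped by more than 0.15 rad (angle between label_plate's own z axis and vertical above 0.15 rad).
It fails at once if the plate falls off the ledge (z of label_plate in the frame of ledge below 0.03 m).
It fails at once if the ribbon reel, tape roll, mint tin, pen, lollipop or sweet jar is moved more than 20 mm (distance of any of ribbon_reel, tape_roll, mint_tin, pen, lollipop, sweet_jar from where it was at the start of the episode above 0.02 m).
It also fails if it takes over 35 s, if anything falls off the work surface, if the arm or the gripper's body presses on something with over 40 N, if the wrist force passes 120 N, or if a joint passes its speed limit or range.

## Working session

There is one attempt and no reset: what is moved stays moved. The work goes in short steps, Python scripts to look and compute and a shell command to move; the robot and the scene stay as the last step left them, time stands still between calls to the robot, and variables do not carry over. Pictures are saved under pics/ and viewed, at most 10 in all, crops included, and the job is handed in when it is done.

```bash
mkdir -p pics
python3 - <<'E'
from plant import ctrl
import cv2,numpy as np
for c in ["top","scene"]:
    r=ctrl.read_camera(c); cv2.imwrite(f"pics/{c}0.png",r["pixels"][:,:,::-1])
    print(c,np.round(r["xyz"],3))
    for t in ["ledge","ledge_left_end","ledge_right_end","label_plate","plate_left_edge","plate_right_edge","ribbon_reel","tape_roll","mint_tin","pen","lollipop","sweet_jar"]:
        print(t,[(np.round(d["position"],3).tolist(),round(d["conf"],2)) for d in ctrl.mark_of(c,t)[:3]])
s=ctrl.get_state();print(s["time"],s["eef_pos"],s["tcp_rot"],ctrl.pinch_z)
E
```

```text
top [ 0.3   -0.025  1.298]
ledge []
ledge_left_end [([0.484, 0.069, 0.038], 0.76)]
ledge_right_end [([0.521, -0.191, 0.037], 0.73), ([0.519, -0.26, 0.004], 0.43)]
label_plate [([0.49, -0.076, 0.041], 0.7)]
plate_left_edge [([0.481, -0.014, 0.045], 0.82)]
plate_right_edge [([0.5, -0.139, 0.044], 0.8)]
ribbon_reel [([0.359, 0.084, -0.003], 0.82), ([0.466, 0.146, -0.001], 0.64)]
tape_roll [([0.517, -0.262, 0.003], 0.81), ([0.479, -0.012, 0.047], 0.24)]
mint_tin [([0.396, -0.1, -0.0], 0.66)]
pen [([0.443, 0.282, 0.006], 0.79)]
lollipop [([0.524, -0.193, 0.041], 0.48), ([0.468, 0.149, -0.0], 0.26)]
sweet_jar [([0.652, -0.187, -0.001], 0.83)]
scene [ 0.108 -0.626  0.896]
ledge [([0.502, -0.058, 0.0], 0.71)]
ledge_left_end [([0.481, 0.071, 0.037], 0.84), ([0.48, -0.014, 0.043], 0.56)]
ledge_right_end [([0.521, -0.189, 0.04], 0.94)]
label_plate [([0.493, -0.075, 0.044], 0.69), ([0.481, -0.013, 0.045], 0.31)]
plate_left_edge [([0.477, -0.014, 0.045], 0.64)]
plate_right_edge []
ribbon_reel [([0.469, 0.145, 0.002], 0.86), ([0.364, 0.083, -0.001], 0.68), ([0.49, -0.075, 0.041], 0.35)]
tape_roll [([0.512, -0.262, 0.003], 0.93)]
mint_tin [([0.396, -0.102, -0.002], 0.85)]
pen [([0.444, 0.28, -0.002], 0.55), ([0.594, 0.201, 0.001], 0.43)]
lollipop [([0.593, 0.201, -0.002], 0.56)]
sweet_jar [([0.652, -0.188, 0.003], 0.58)]
1.3 [0.16030601 0.65566145 0.23133227] [ 1.19628848e-01  9.92818684e-01 -5.79562406e-06  1.25351012e-05] 0.0187
```

View pics/top0.png

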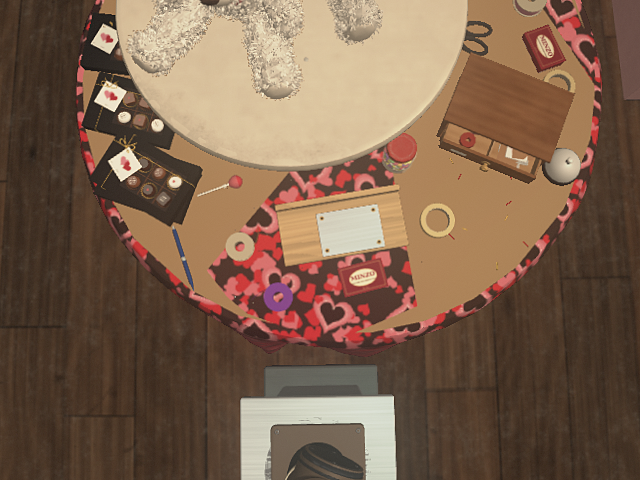

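View pics/scene0.png

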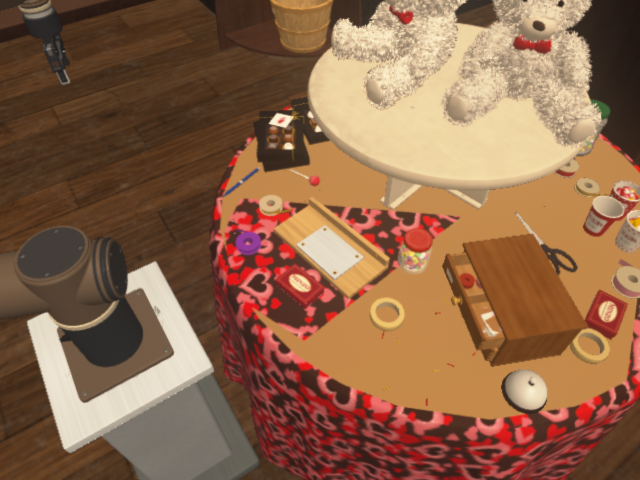

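The top view shows the beige reel at pixel (240,246), left of the ledge. The purple look-alike is at (278,297), the plate at (351,230) and the tape at (437,220). I will push towards +y by about 0.122 m, with half-open fingertips on the plate's right edge for two-point contact. First I bring the arm over in an arc.

Units first: turns go in shares of 2 pi rad. So 1.184 rad / 6.2832 = 0.1884.

```bash
python3 -m inch '{"steps":[[-0.378, -0.325, 0, 0, 0, 0.1884, 0.5], [-0.378, -0.325, 0, 0, 0, 0.1884, 0.5], [-0.378, -0.325, 0, 0, 0, 0.1884, 0.5], [-0.378, -0.325, 0, 0, 0, 0.1884, 0.5], [-0.378, -0.325, 0, 0, 0, 0.1884, 0.5], [-0.378, -0.325, 0, 0, 0, 0.1884, 0.5], [-0.378, -0.325, 0, 0, 0, 0.1884, 0.5], [-0.378, -0.325, 0, 0, 0, 0.1884, 0.5], [-0.378, -0.325, 0, 0, 0, 0.1884, 0.5], [-0.378, -0.325, 0, 0, 0, 0.1884, 0.5]]}'
cat > h.py <<'E'
from plant import ctrl
import numpy as np
from scipy.spatial.transform import Rotation as R
L=np.array([.4825,.070,.04]);Rt=np.array([.521,-.190,.04]);u=(L-Rt)/np.linalg.norm(L-Rt);ex=np.array([u[1],-u[0],0]);C=(L+Rt)/2
def loc(p): d=np.array(p)-C; return np.round([d@ex,d@u,p[2]],4)
def to(lx,ly,z):
    s=ctrl.get_state();T=R.from_quat(s["tcp_rot"]);M=T.as_matrix()
    w=C+ex*lx+u*ly;w[2]=z
    D=np.array([ex,-u,[0,0,-1]]).T; D=np.array([u,ex,[0,0,-1]]).T
    e=[(T.inv()*R.from_matrix(np.array([a*u,a*ex,[0,0,-1]]).T)).as_rotvec() for a in(1,-1)]
    e=min(e,key=np.linalg.norm)
    print("t",s["time"],"pos",np.round(s["eef_pos"],4),"local",loc(s["eef_pos"]),"d",np.round(M.T@(w-s["eef_pos"]),4),"rot",np.round(e,3),"F",np.round(s["contact_force"],1),"op",round(s["opening"],2))
E
python3 -c "
from h import *
to(-.014,-.107,.10)"
```

```text
time: 2.55
eef_pos: [0.4502, 0.2502, 0.2313]
tcp_rot: [0.654, 0.757, 0.0, -0.0]
contact_force: [0.8, -0.1, 0.6]
opening: 0.501
finger_force: 0.0
t 2.55 pos [0.4502 0.2502 0.2313] local [-0.0056  0.3145  0.2313] d [-0.4215 -0.008   0.1312] rot [-0.    -0.    -0.001] F [ 0.8 -0.1  0.6] op 0.5
```

```bash
python3 -m inch '{"steps":[[-0.4215, -0.008, 0, 0, 0, 0, 0.5], [-0.4215, -0.008, 0, 0, 0, 0, 0.5], [-0.4215, -0.008, 0, 0, 0, 0, 0.5], [-0.4215, -0.008, 0, 0, 0, 0, 0.5], [-0.4215, -0.008, 0, 0, 0, 0, 0.5], [-0.4215, -0.008, 0, 0, 0, 0, 0.5], [-0.4215, -0.008, 0, 0, 0, 0, 0.5], [-0.4215, -0.008, 0.13, 0, 0, 0, 0.5], [-0.4215, -0.008, 0.13, 0, 0, 0, 0.5], [-0.4215, -0.008, 0.13, 0, 0, 0, 0.5]]}'
python3 - <<'E'
from h import *
import cv2
for c in ["scene","wrist","top"]:
    r=ctrl.read_camera(c); cv2.imwrite(f"pics/{c}1.png",r["pixels"][:,:,::-1])
    for t in ["plate_left_edge","plate_right_edge","ledge_left_end","ledge_right_end"]:
        print(c,t,[(loc(d["position"]),round(d["conf"],2)) for d in ctrl.mark_of(c,t)[:2]])
to(-.014,-.107,.05)
E
```

```text
time: 3.8
eef_pos: [0.5007, -0.1642, 0.0961]
tcp_rot: [0.652, 0.758, -0.001, -0.006]
contact_force: [0.1, 0.5, 0.4]
opening: 0.499
finger_force: 0.0
scene plate_left_edge [(array([-0.0149,  0.05  ,  0.0443]), 0.67)]
scene plate_right_edge [(array([-0.0153, -0.082 ,  0.0433]), 0.87)]
scene ledge_left_end [(array([-0.0032,  0.1316,  0.0387]), 0.83)]
scene ledge_right_end [(array([-0.0017, -0.1246,  0.038 ]), 0.92)]
wrist plate_left_edge []
wrist plate_right_edge [(array([-0.0143, -0.0763,  0.0441]), 0.86)]
wrist ledge_left_end []
wrist ledge_right_end [(array([-0.0014, -0.1258,  0.0398]), 0.93)]
top plate_left_edge [(array([-0.0156,  0.0482,  0.0435]), 0.83)]
top plate_right_edge []
top ledge_left_end [(array([0.0013, 0.1331, 0.0401]), 0.58)]
top ledge_right_end []
t 4.55 pos [ 0.5041 -0.168   0.1014] local [-0.0135 -0.1072  0.1014] d [ 0.0002 -0.0005  0.0514] rot [ 0.  0. -0.] F [-0.7 -0.4 -0.3] op 0.5
```

View pics/wrist1.png

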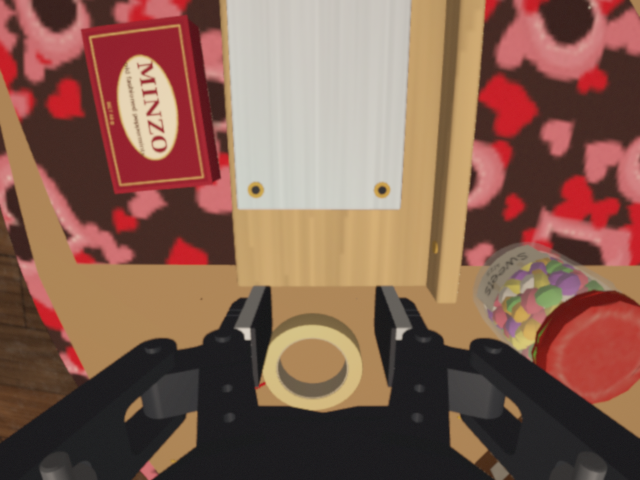

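The wrist view shows the plate's right edge at row 209 (columns 237–402), with bare ledge down to row 287. The fingers are centred on the plate and nothing is in the way. I lower them carefully until they touch.

```bash
python3 -m inch '{"steps":[[0, 0, 0.03, 0, 0, 0, 0.5], [0, 0, 0.052, 0, 0, 0, 0.5], [0, 0, 0.056, 0, 0, 0, 0.5], [0, 0, 0.056, 0, 0, 0, 0.5], [0, 0, 0.056, 0, 0, 0, 0.5], [0, 0, 0.056, 0, 0, 0, 0.5]]}'
python3 -m inch '{"steps":[[0, 0, 0.001, 0, 0, 0, 0.5], [0, 0, 0.002, 0, 0, 0, 0.5], [0, 0, 0.002, 0, 0, 0, 0.5], [0, 0, 0.002, 0, 0, 0, 0.5]]}'
```

```text
time: 5.3
eef_pos: [0.5048, -0.1683, 0.0464]
tcp_rot: [0.653, 0.757, 0.0, 0.001]
contact_force: [0.5, 0.1, 0.0]
opening: 0.506
finger_force: 0.0
time: 5.8
eef_pos: [0.5041, -0.1679, 0.0433]
tcp_rot: [0.653, 0.757, -0.0, -0.0]
contact_force: [0.3, -0.0, -0.4]
opening: 0.498
finger_force: 0.0
```

```bash
for i in 1 2; do python3 -m inch '{"steps":[[0, 0, 0.001, 0, 0, 0, 0.5], [0, 0, 0.002, 0, 0, 0, 0.5], [0, 0, 0.002, 0, 0, 0, 0.5], [0, 0, 0.002, 0, 0, 0, 0.5]]}' | grep -E "eef|contact"; done
```

```text
eef_pos: [0.5041, -0.1679, 0.0413]
contact_force: [-0.3, 0.3, -0.2]
eef_pos: [0.5041, -0.1679, 0.0393]
contact_force: [0.1, -0.6, -0.4]
```

```bash
python3 -m inch '{"steps":[[0, 0, 0.001, 0, 0, 0, 0.5], [0, 0, 0.002, 0, 0, 0, 0.5], [0, 0, 0.002, 0, 0, 0, 0.5], [0, 0, 0.002, 0, 0, 0, 0.5]]}' | grep -E "eef|contact"
python3 - <<'E'
from h import *
import cv2
r=ctrl.read_camera("scene");p=r["pixels"];cv2.imwrite("pics/s2.png",cv2.resize(p[180:320,260:460],(800,560),interpolation=cv2.INTER_CUBIC)[:,:,::-1])
E
```

```text
eef_pos: [0.5042, -0.168, 0.0382]
contact_force: [-2.0, 1.9, 5.3]
```

View pics/s2.png

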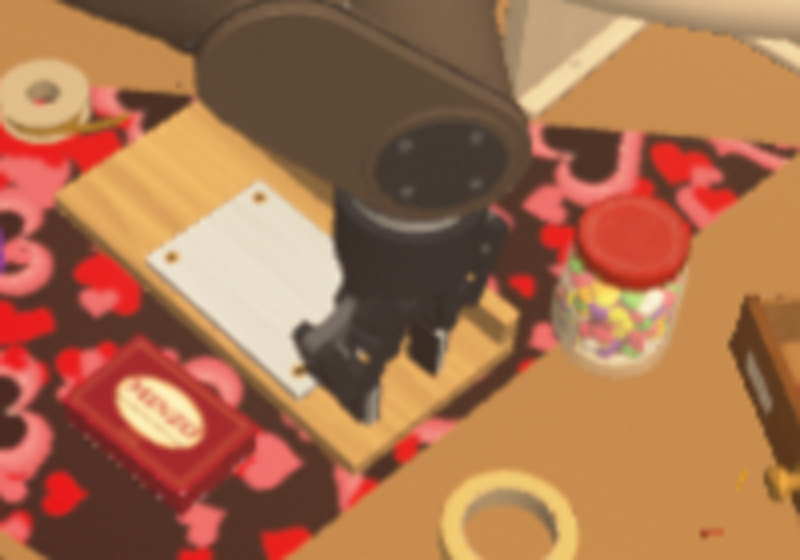

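The fingertips touch the ledge at TCP z ≈ 0.038 and stand behind the plate's right edge. I raise 3 mm and push most of the way.

```bash
python3 -m inch '{"steps":[[0, 0, -0.003, 0, 0, 0, 0.5], [0.005, 0, -0.003, 0, 0, 0, 0.5], [0.012, 0, -0.003, 0, 0, 0, 0.5], [0.02, 0, -0.003, 0, 0, 0, 0.5], [0.03, 0, -0.003, 0, 0, 0, 0.5], [0.04, 0, -0.003, 0, 0, 0, 0.5], [0.05, 0, -0.003, 0, 0, 0, 0.5], [0.06, 0, -0.003, 0, 0, 0, 0.5], [0.06, 0, -0.003, 0, 0, 0, 0.5]]}'
python3 - <<'E'
from h import *
for c in ["scene","top"]:
    ctrl.read_camera(c)
    for t in ["plate_left_edge","ledge_left_end"]:
        print(c,t,[(loc(d["position"]),round(d["conf"],2)) for d in ctrl.mark_of(c,t)[:2]])
to(-.014,.034,.04)
E
```

```text
time: 8.48
eef_pos: [0.4951, -0.1075, 0.0403]
tcp_rot: [0.653, 0.757, 0.0, -0.0]
contact_force: [-0.9, 0.5, 0.2]
opening: 0.5
finger_force: 0.0
scene plate_left_edge [(array([-0.0142,  0.0938,  0.0418]), 0.57)]
scene ledge_left_end [(array([-0.0052,  0.1301,  0.0371]), 0.78)]
top plate_left_edge [(array([-0.0174,  0.0943,  0.0429]), 0.78)]
top ledge_left_end [(array([-0.004 ,  0.1321,  0.0429]), 0.61)]
t 8.775 pos [ 0.4954 -0.1088  0.0404] local [-0.0134 -0.0474  0.0404] d [ 0.0814 -0.0006  0.0004] rot [ 0.  0. -0.] F [-0.3 -0.6  0.4] op 0.51
```

```bash
python3 -m inch '{"steps":[[0.006, 0, 0, 0, 0, 0, 0.5], [0.016, 0, 0, 0, 0, 0, 0.5], [0.026, 0, 0, 0, 0, 0, 0.5], [0.036, 0, 0, 0, 0, 0, 0.5], [0.046, 0, 0, 0, 0, 0, 0.5], [0.056, 0, 0, 0, 0, 0, 0.5], [0.064, 0, 0, 0, 0, 0, 0.5], [0.07, 0, 0, 0, 0, 0, 0.5], [0.07, 0, 0, 0, 0, 0, 0.5]]}'
python3 - <<'E'
from h import *
for c in ["scene","top","wrist"]:
    ctrl.read_camera(c)
    for t in ["plate_left_edge","plate_right_edge","ledge_left_end"]:
        print(c,t,[(loc(d["position"]),round(d["conf"],2)) for d in ctrl.mark_of(c,t)[:2]])
to(-.014,.034,.04)
E
```

```text
time: 9.9
eef_pos: [0.4845, -0.0384, 0.04]
tcp_rot: [0.653, 0.757, 0.0, -0.001]
contact_force: [-0.7, -0.0, -0.1]
opening: 0.499
finger_force: 0.0
scene plate_left_edge [(array([-0.0173,  0.163 ,  0.0416]), 0.81)]
scene plate_right_edge [(array([-0.0164,  0.0357,  0.041 ]), 0.7)]
scene ledge_left_end []
top plate_left_edge [(array([-0.0152,  0.1624,  0.0433]), 0.71)]
top plate_right_edge []
top ledge_left_end []
wrist plate_left_edge [(array([-0.0121,  0.0991,  0.0405]), 0.35)]
wrist plate_right_edge [(array([-0.0152,  0.0379,  0.0443]), 0.56)]
wrist ledge_left_end []
t 10.5 pos [ 0.485  -0.0393  0.0403] local [-0.0135  0.0229  0.0403] d [ 0.0111 -0.0005  0.0003] rot [-0. -0. -0.] F [-0.  -0.1 -0.2] op 0.5
```

```bash
python3 -m inch '{"steps":[[0.004, 0, 0, 0, 0, 0, 0.5], [0.008, 0, 0, 0, 0, 0, 0.5], [0.008, 0, 0, 0, 0, 0, 0.5], [-0.02, 0, 0, 0, 0, 0, 0.5], [-0.02, 0, -0.05, 0, 0, 0, 0.5], [-0.05, 0, -0.11, 0, 0, 0, 0.5], [-0.1, 0, -0.16, 0, 0, 0, 0.5], [-0.15, 0, -0.16, 0, 0, 0, 0.5], [-0.15, 0, -0.16, 0, 0, 0, 0.5], [-0.15, 0, -0.16, 0, 0, 0, 0.5]]}'
python3 - <<'E'
from h import *
import cv2
for c in ["scene","top"]:
    r=ctrl.read_camera(c)
    p=r["pixels"];p=p[170:310,220:420] if c=="scene" else p[170:310,210:410]
    cv2.imwrite(f"pics/{c}3.png",cv2.resize(p,(800,560),interpolation=cv2.INTER_CUBIC)[:,:,::-1])
    for t in ["plate_left_edge","plate_right_edge","ledge_left_end","ribbon_reel","mint_tin"]:
        print(c,t,[(loc(d["position"]),round(d["conf"],2)) for d in ctrl.mark_of(c,t)[:2]])
E
```

```text
time: 11.75
eef_pos: [0.5064, -0.187, 0.1994]
tcp_rot: [0.654, 0.757, 0.0, -0.001]
contact_force: [-0.6, 0.3, 0.4]
opening: 0.502
finger_force: 0.0
scene plate_left_edge [(array([ 0.1278,  0.2468, -0.0024]), 0.74), (array([-0.0098,  0.1692,  0.0453]), 0.67)]
scene plate_right_edge [(array([-0.0204,  0.0398,  0.043 ]), 0.86), (array([-0.0119,  0.1706,  0.0448]), 0.69)]
scene ledge_left_end []
scene ribbon_reel [(array([-0.1147,  0.1605,  0.0009]), 0.93), (array([-0.0016,  0.2089,  0.0025]), 0.78)]
scene mint_tin [(array([-0.1096, -0.0225, -0.0051]), 0.7)]
top plate_left_edge [(array([-0.0146,  0.1697,  0.0481]), 0.85)]
top plate_right_edge [(array([-0.0156,  0.043 ,  0.0461]), 0.6)]
top ledge_left_end []
top ribbon_reel [(array([-0.0061,  0.2101,  0.0024]), 0.73)]
top mint_tin []
```

View pics/top3.png

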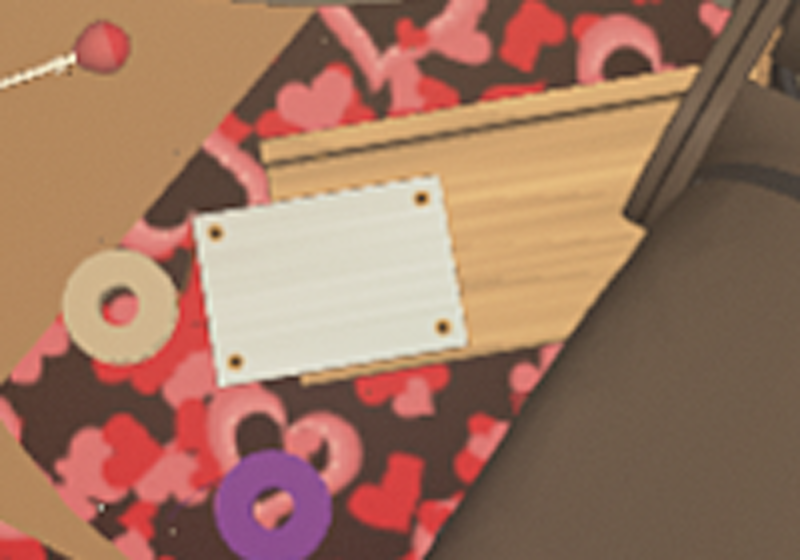

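View pics/scene3.png

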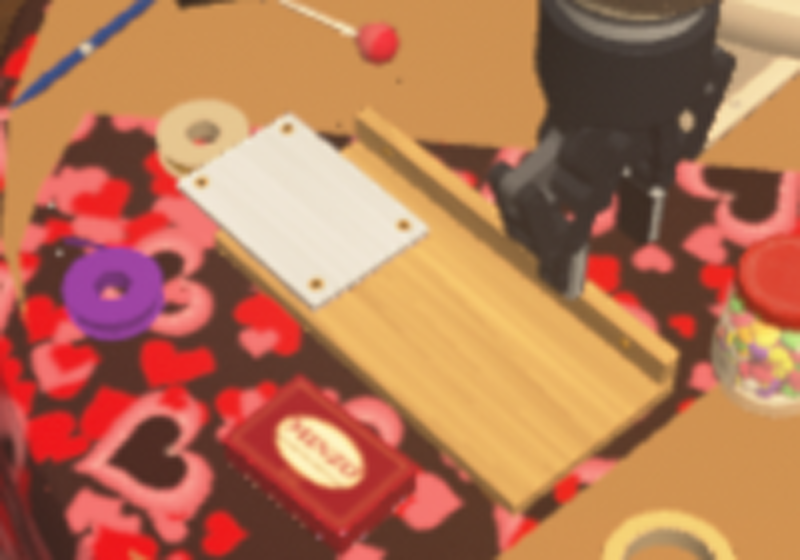

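The plate lies flat and square. In the top crop its front edge runs from column 220 to 466 (130 mm) and the ledge end is at about 302, which gives an overhang of about 40–43 mm. The reel and the tin have not moved, and the arm is clear.

```bash
python3 -c "
from plant import ctrl
print(ctrl.sign_off())"
```

```text
the job is handed in; nothing more can be done
None
```

The plate now overhangs the ledge end on the ribbon reel's side by about 4 cm (estimated from the images), flat and square and released with the arm clear; the job is handed in, with no verdict shown.

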